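Show the assistant which ink the sun gets

TASK

Press the white call button with the fingertips to ring for the assistant, and let it spring back. Then, touching neither the jars and cards nor anything lying around them, show which ink goes where: point straight down at the middle of the yellow ink jar's cap with the fingertips 2 to 4 cm above it and keep still there for two full seconds, then point in the same way at the middle of the card with the sun sketch and finish there, still pointing. Do not point at any other jar or card: pass at least 10 cm above those, and push or lift nothing.

Things in the scene. Friction and masses are not known exactly. Their poses are not given: they have to be found in the camera images.
- call (a joint): White round push button, 36 mm across, standing on a small black housing on the table, the robot's call bell for the assistant. Value 0 when released, 0.006 m when fully pressed straight down; a spring pushes it back; 4 N presses it fully, and the bell rings at 0.004 m.
- call_top (a point): Centre of the top face of the white call button; z up. It is 22 mm above the table when released. The housing is 52 mm across and 12 mm high, fixed.
- jar_yellow: Loose ink jar, closed, with yellow body and yellow cap and a paper label; round, 50 mm across, 60 mm high, upright on the tray. Origin: centre of its underside, z up, so the middle of the cap's top is 60 mm above it. Yaw means nothing.
- jar_blue: Loose ink jar, closed, with blue body and blue cap and a paper label; round, 50 mm across, 60 mm high, upright on the tray. Origin: centre of its underside, z up, so the middle of the cap's top is 60 mm above it. Yaw means nothing.
- jar_green: Loose ink jar, closed, with green body and green cap and a paper label; round, 50 mm across, 60 mm high, upright on the tray. Origin: centre of its underside, z up, so the middle of the cap's top is 60 mm above it. Yaw means nothing.
- jar_red: Loose ink jar, closed, with red body and red cap and a paper label; round, 50 mm across, 60 mm high, upright on the tray. Origin: centre of its underside, z up, so the middle of the cap's top is 60 mm above it. Yaw means nothing.
- call_base: Fixed black housing of the call button, 52 mm across, 12 mm high. Origin: centre of its underside.
- jar_yellow_top (a point): Middle of the top of the yellow jar's cap, z up.
- jar_blue_top (a point): Middle of the top of the blue jar's cap, z up.
- jar_green_top (a point): Middle of the top of the green jar's cap, z up.
- jar_red_top (a point): Middle of the top of the red jar's cap, z up.
- card_sun: Fixed cream sketch card, 105 mm (x) by 80 mm (y), 2 mm thick, lying flat on the drawing board (its top 14 mm above the table), with a black line drawing in its middle of a sun: a ring with eight rays. Origin: middle of its underside, 2 mm below the drawing; z up, +x to the top of the picture.
- card_boat: Fixed cream sketch card, 105 mm (x) by 80 mm (y), 2 mm thick, lying flat on the drawing board (its top 14 mm above the table), with a black line drawing in its middle of a sailing boat: a hull, a mast and one triangular sail. Origin: middle of its underside, 2 mm below the drawing; z up, +x to the top of the picture.
- card_tree: Fixed cream sketch card, 105 mm (x) by 80 mm (y), 2 mm thick, lying flat on the drawing board (its top 14 mm above the table), with a black line drawing in its middle of a fir tree: a triangle on a trunk. Origin: middle of its underside, 2 mm below the drawing; z up, +x to the top of the picture.
- board: Fixed wooden drawing board, 150 mm (x) by 300 mm (y), 12 mm thick, lying flat, the three cards side by side on it along its y, 92 mm apart. Two black clips with wire handles on its far (+x) edge, reaching 12 mm above the board. Origin: centre of its underside.
- tray: Fixed white square tray, 220 by 220 mm, rim 14 mm high; the four jars stand in it in a two by two pattern about 110 mm apart. Origin: centre of its underside.
- eraser: Loose eraser, 45 x 20 x 12 mm, on the near side between tray and button. A bystander. Origin: centre of its underside.
- pencil_mug: Loose blue mug, 76 mm across, 95 mm high, with pencils up to 190 mm high, beyond the work. A bystander. Origin: centre of its underside.
- water_cup: Loose empty clear cup, 72 mm across, 85 mm high, beyond the tray. A bystander. Origin: centre of its underside.
- fixative: Loose spray can, 52 mm across, 160 mm high, beyond the board. A bystander. Origin: centre of its underside.

How it is judged:
On the way, in this order (a step that is already met when the one before it is completed fails the run):
1. the call button is pressed by the fingers (value of joint call above 0.004 m and contact force between the fingers and call_base above 0.3 N), for 0.05 s.
2. the fingertips point down at the yellow jar's cap from just above, the button released, for 1.7 s (horizontal distance between the grasp point and jar_yellow_top below 0.022 m and z of the grasp point in the frame of jar_yellow_top between 0.008 and 0.08 m and angle between the grasp point's own z axis and vertical above 2.3 rad and value of joint call below 0.001 m), for 1.7 s.
3. the fingertips point down at the sun sketch from just above, for 1 s (horizontal distance between the grasp point and card_sun below 0.028 m and z of the grasp point in the frame of card_sun between 0.01 and 0.082 m and angle between the grasp point's own z axis and vertical above 2.3 rad), for 1 s.
At the end, for the whole second after the job is handed in: The TCP is still within 28 mm horizontally of the middle of the sun card and 10 to 82 mm above its underside, the tool pointing down within about 48 degrees; the button is released (under 1 mm) and all loose things are within 8 mm of where they began, at rest (all of step 3 and value of joint call below 0.001 m and distance of each of jar_yellow, jar_blue, jar_green, jar_red, eraser, pencil_mug, water_cup, fixative from where it was at the start of the episode below 0.008 m and linear speed of each of jar_yellow, jar_blue, jar_green, jar_red below 0.02 m/s); the robot touches nothing.
It fails at once if a jar, the eraser, mug, cup or spray can is touched (contact force between any of the fingers, the arm and jar_yellow above 0.3 N or contact force between any of the fingers, the arm and jar_blue above 0.3 N or contact force between any of the fingers, the arm and jar_green above 0.3 N or contact force between any of the fingers, the arm and jar_red above 0.3 N or contact force between any of the fingers, the arm and eraser above 0.3 N or contact force between any of the fingers, the arm and pencil_mug above 0.3 N or contact force between any of the fingers, the arm and water_cup above 0.3 N or contact force between any of the fingers, the arm and fixative above 0.3 N).
It fails at once if the board, a card or the tray is touched (contact force between any of the fingers, the arm and tray above 0.3 N or contact force between any of the fingers, the arm and board above 0.3 N or contact force between any of the fingers, the arm and card_sun above 0.3 N or contact force between any of the fingers, the arm and card_boat above 0.3 N or contact force between any of the fingers, the arm and card_tree above 0.3 N).
It fails at once if something loose is moved by more than 8 mm or lifted (distance of any of jar_yellow, jar_blue, jar_green, jar_red, eraser, pencil_mug, water_cup, fixative from where it was at the start of the episode above 0.008 m).
It fails at once if the tool point comes low (TCP under 75 mm) over the middle of another jar or another card ((horizontal distance between the grasp point and jar_blue_top below 0.025 m and z of the grasp point in the frame of jar_blue_top below 0.075 m) or (horizontal distance between the grasp point and jar_green_top below 0.025 m and z of the grasp point in the frame of jar_green_top below 0.075 m) or (horizontal distance between the grasp point and jar_red_top below 0.025 m and z of the grasp point in the frame of jar_red_top below 0.075 m) or (horizontal distance between the grasp point and card_boat below 0.028 m and z of the grasp point in the frame of card_boat below 0.075 m) or (horizontal distance between the grasp point and card_tree below 0.028 m and z of the grasp point in the frame of card_tree below 0.075 m)).
It also fails if it takes over 58 s, if anything falls off the work surface, if the arm or the gripper's body presses on something with over 40 N, if the wrist force passes 120 N, or if a joint passes its speed limit or range.

ROBOT

A 6-joint arm with a two-finger parallel gripper is mounted at the origin on the work surface. World frame = base frame: x ahead of the robot, y to its left, z up, the work surface at z = 0. Lengths are in m, angles in rad, forces in N, time in s.
With the tool pointing down it reaches from about 0.3 to 0.875 m from the base axis. Payload 6.4 kg.
Tool frame: the origin (TCP) lies between the finger pads, 19 mm behind the fingertips; this is the grasp point; z points along the fingers, y is the line along which they close (so a half turn about z gives the same grasp; the last joint's range is limited). The gripper opens to 85 mm and grips with 20 to 120 N. Pads are 22 mm wide; open, the fingers measure 114 mm over their backs; the gripper's body (76 mm by 85 mm) begins 54 mm behind the grasp point. The pads swing forward as they close: fully open they stand 13 mm farther back than shut.
Start: joints at [-1.374, 0.181, 1.607, -0, 1.354, -0.206], TCP at [0.225, -0.529, 0.25] pointing down, gripper open.
Joint ranges: [-2.99, 2.99], [-0.89, 2.07], [0.3, 2.58], [-1.14, 4.28], [0, 2.63], [-3.12, 3.12]. Speed limits (rad/s): [2.57, 2.57, 3.01, 3.14, 3.14, 3.14].

INTERFACE

Orientations are given as a unit quaternion [w, x, y, z].
In Python, from bench import ctrl gives the robot as it stands.
- The arm moves only by the tool send_rows, never from a script. Its arguments are lists of equal length, an entry for each row: "dr": the turn, a rotation vector about the tool's x, y, z in units of 6 degrees (1.0 is 6 degrees), a list of three; "xyz": the shift along the tool's x, y, z in cm, a list of three; "jaw": the opening in per cent of the stroke, from 0 (shut) to 100 (fully open). In form: {"dr": [[wx, wy, wz], ...], "xyz": [[dx, dy, dz], ...], "jaw": [jaw, ...]}. A call has exactly 8 rows; each row is the pose to reach, as a shift and turn from the pose commanded when the call began, along the tool's axes at that moment; what a row does not reach only later rows make up. A row lasts 1/8 s, in which the tool goes at most 62.5 mm and 10.7 degrees, less where a joint would pass 70% of its speed; a pose out of reach is approached as far as the arm can. A call with a gripper value outside its range is refused whole. The fingers move at their own pace and stop on an object; the grip force is fixed at half the most. Time passes only in rows, so rows that repeat a pose let the fingers close, or fill a call up. It gives the time, the measured TCP pose, the force, the opening and the grip force at its end, in the units of the state.
- ctrl.get_obs(): the state, without advancing time (a new reading comes with each control period).
- ctrl.camera(name): name is "scene" or "top" or "wrist"; returns the picture (384x512x3 uint8, red, green, blue); there is no depth.
- ctrl.calibration(name): a dict with "camera_matrix" (3x3 intrinsics, pixels), "world_from_camera" (4x4, takes a point from camera to world coordinates). Camera axes: x right, y up, looking along -z (the intrinsics and any distortion apply to the point x, -y, -z); pixel columns grow to the right and rows downward; lengths in m; the calibration is good to about 2 mm. The wrist camera is an equidistant fisheye: a pixel r from the principal point sees the ray r / f radians off the axis. A picture is of the moment at which its call begins: read the wrist's pose just before it. calibration takes no time and is no camera call; for the wrist camera it gives the pose at the moment of the call.
- ctrl.hand_in(): hands the job in; it is judged then, once.
The state is a dict: "time_s": time; "q": joint angles; "dq": joint speeds; "joint_efforts": joint torques, N m; "eef_pos": TCP position; "eef_rot": TCP orientation; "wrist_force": force on the tool from outside, world axes, zero at the start; "torque": the same for the moment, N m; "opening": opening from 0.0 (shut) to 1.0 (fully open); "grasp_force": force on a finger pad.
Only numpy, scipy, OpenCV 4.12 (cv2) and the standard library are available. Lean on these libraries where they do the work, as an engineer would, in place of code of your own. Each camera call takes 0.05 s, during which the arm holds its last target. There are 200 camera calls.

## Working session

There is one attempt and no reset: what is moved stays moved. The work goes in short steps, Python scripts to look and compute and a tool call to move; the robot and the scene stay as the last step left them, time stands still between calls to the robot, and variables do not carry over. Pictures are saved under pics/ and viewed, at most 10 in all, crops included, and the job is handed in when it is done.

Besides the shell and the picture viewer there is one more tool, called after "Request:" as name(argument=value, ...) on one line, values as JSON. send_rows: Moves the arm, as the interface text tells. Its arguments: {"type":"object","properties":{"dr":{"type":"array","items":{"type":"array","items":{"type":"number"}}},"xyz":{"type":"array","items":{"type":"array","items":{"type":"number"}}},"jaw":{"type":"array","items":{"type":"number"}}},"required":["dr","xyz","jaw"]}

```bash
mkdir -p pics; python3 - <<'E'
from bench import ctrl
import cv2
print(ctrl.get_obs())
for n in("top","scene"):
    im=ctrl.camera(n);cv2.imwrite(f"pics/{n}0.png",im[:,:,::-1])
    b=cv2.resize(im[:,:,::-1],(768,576),interpolation=cv2.INTER_CUBIC);cv2.imwrite(f"pics/{n}.png",b)
    print(ctrl.calibration(n))
E
```

```text
{'time_s': 0.0, 'q': array([-1.37430323e+00,  1.81512745e-01,  1.60802562e+00, -1.56614460e-05,
        1.35383580e+00, -2.06313429e-01]), 'dq': array([-1.16427482e-03,  8.84017880e-05,  4.47022646e-04,  1.18295729e-03,
        2.71165751e-04,  1.84936307e-03]), 'joint_efforts': array([-2.98284676e-04, -4.44867361e+01, -3.51341128e+01, -3.50381615e-04,
        9.04858840e-03,  2.56059587e-05]), 'eef_pos': array([ 0.22529827, -0.52843782,  0.24909155]), 'eef_rot': array([-8.90782570e-04,  9.79786100e-01,  2.00046007e-01, -3.27180556e-06]), 'wrist_force': array([ 0.47019671, -0.28472334, -0.21055492]), 'torque': array([ 0.01898079,  0.04112149, -0.00011628]), 'grasp_force': 0.0, 'opening': 0.9954828609996876}
{'camera_matrix': array([[349.80923706,   0.        , 255.56911907],
       [  0.        , 349.80923706, 191.40255375],
       [  0.        ,   0.        ,   1.        ]]), 'world_from_camera': array([[-0.02793742,  0.99477015, -0.09824378,  0.53628625],
       [-0.99959729, -0.0273126 ,  0.00769936, -0.01958964],
       [ 0.0049758 ,  0.09841932,  0.99513259,  0.91321987],
       [ 0.        ,  0.        ,  0.        ,  1.        ]])}
{'camera_matrix': array([[416.65788829,   0.        , 249.60672973],
       [  0.        , 416.65788829, 200.27606371],
       [  0.        ,   0.        ,   1.        ]]), 'world_from_camera': array([[ 0.35443631, -0.78560368,  0.50715062,  1.08444721],
       [ 0.93506143,  0.29433982, -0.19754541, -0.20718701],
       [ 0.00591777,  0.54423425,  0.83891242,  0.91786189],
       [ 0.        ,  0.        ,  0.        ,  1.        ]])}
```

View pics/top.png

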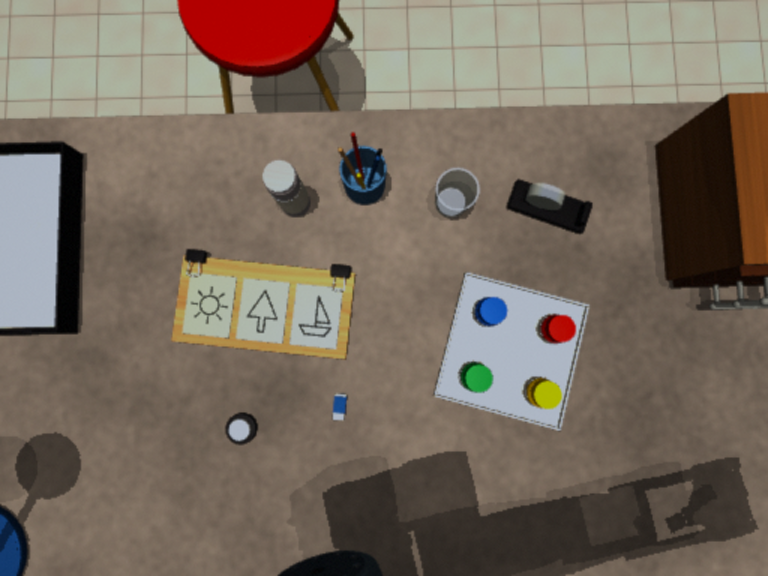

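View pics/scene.png

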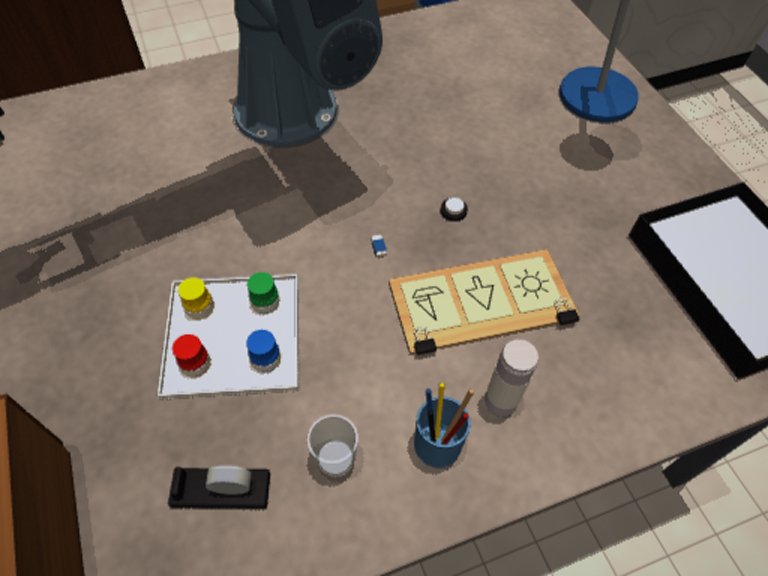

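The top view shows the button at (239,429), the yellow cap at (546,394), and the sun at (209,305). In the scene view they are at (455,206), (193,289) and (532,284).

```bash
cat > h.py <<'E'
from bench import ctrl
import numpy as np
from scipy.spatial.transform import Rotation as R
def ray(n,u,v):
    c=ctrl.calibration(n);K=c["camera_matrix"];T=c["world_from_camera"]
    d=np.linalg.inv(K)@[u,v,1];d=T[:3,:3]@(d*[1,-1,-1]);return T[:3,3],d
def at(n,u,v,z):
    o,d=ray(n,u,v);return o+d*(z-o[2])/d[2]
def to(p):
    s=ctrl.get_obs();q=s["eef_rot"];r=R.from_quat(np.r_[q[1:],q[0]])
    print("t",s["time_s"],"pos",s["eef_pos"].round(4),"tilt",(np.degrees(np.arccos(-r.as_matrix()[2,2]))).round(2),"tool cm",(r.inv().apply(np.array(p)-s["eef_pos"])*100).round(2))
E
python3 - <<'E'
from h import *
import cv2
P={"button":(.022,(239,429),(455,204)),"yellow":(.063,(546,394),(192,285)),"green":(.063,(479,377),(262,281)),"red":(.063,(562,328),(187,345)),"blue":(.063,(492,311),(263,340)),"sun":(.014,(209,305),(532,284)),"tree":(.014,(263,311),(480,293)),"eraser":(.012,(340,407),(379,245)),"can":(.16,(280,171),(520,352))}
for k,(z,a,b) in P.items():
    A=at("top",a[0]/1.5,a[1]/1.5,z);B=at("scene",b[0]/1.5,b[1]/1.5,z)
    print(k,A.round(3),B.round(3))
to(at("top",239/1.5,286,.12))
for k,n,(u,v) in [("y","top",(546,394)),("b","top",(239,429)),("s","top",(209,305)),("y","scene",(192,287)),("b","scene",(455,206)),("s","scene",(532,284))]:
    im=cv2.imread(f"pics/{n}0.png");u=int(u/1.5);v=int(v/1.5)
    globals().setdefault("L",[]).append(cv2.resize(im[v-20:v+20,u-20:u+20],(260,260),interpolation=cv2.INTER_CUBIC));print(k,n,u,v)
cv2.imwrite("pics/crops.png",np.vstack([np.hstack(L[:3]),np.hstack(L[3:])]))
E
```

```text
button [0.394 0.22  0.022] [0.392 0.225 0.022]
yellow [ 0.441 -0.281  0.063] [ 0.433 -0.278  0.063]
green [ 0.471 -0.175  0.063] [ 0.466 -0.167  0.063]
red [ 0.546 -0.313  0.063] [ 0.543 -0.308  0.063]
blue [ 0.576 -0.201  0.063] [ 0.576 -0.195  0.063]
sun [0.602 0.273 0.014] [0.603 0.277 0.014]
tree [0.59  0.181 0.014] [0.588 0.183 0.014]
eraser [0.424 0.052 0.012] [0.427 0.057 0.012]
can [0.787 0.122 0.16 ] [0.775 0.129 0.16 ]
t 0.1 pos [ 0.2253 -0.5285  0.2492] tilt 0.09 tool cm [ 45.27 -59.16  13.02]
y top 364 262
b top 159 286
s top 139 203
y scene 128 191
b scene 303 137
s scene 354 189
```

View pics/crops.png

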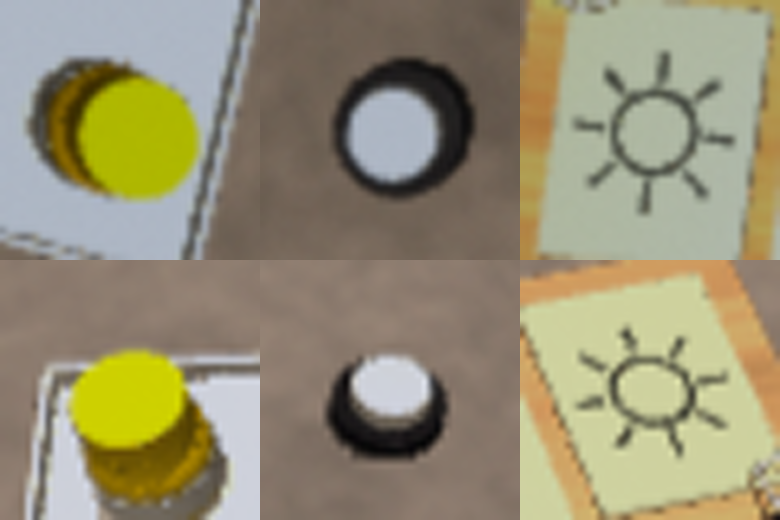

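The two views agree to within about 5 mm, and the jar and card spacings check out (110 mm and 92 mm). The targets are:

| Target | x (m) | y (m) |
|---|---|---|
| Button | .393 | .222 |
| Yellow cap | .440 | -.279 |
| Sun sketch | .602 | .275 |

I'm moving high towards the button with the jaw shut.

Request:
send_rows(dr=[[0, 0, 0], [0, 0, 0], [0, 0, 0], [0, 0, 0], [0, 0, 0], [0, 0, 0], [0, 0, 0], [0, 0, 0]], xyz=[[2, -2, 0], [6, -5, 0], [10, -9, 0], [14, -13, 0], [19, -17, 0], [23, -21, 0], [28, -25, 0], [31, -28, 0]], jaw=[0, 0, 0, 0, 0, 0, 0, 0])

```text
time_s: 1.1
eef_pos: [0.4013, -0.1475, 0.2499]
eef_rot: [-0.0, 0.98, 0.201, 0.0]
wrist_force: [-0.3, 0.1, -1.0]
opening: 0.005
grasp_force: 0.0
```

```bash
python3 -c "
from h import *
to([.393,.222,.12]);print(ctrl.get_obs()['opening'])"
```

```text
t 1.1 pos [ 0.4013 -0.1475  0.2499] tilt 0.02 tool cm [ 13.76 -34.3   13.  ]
0.0050306844042780855
```

Request:
send_rows(dr=[[0, 0, 0], [0, 0, 0], [0, 0, 0], [0, 0, 0], [0, 0, 0], [0, 0, 0], [0, 0, 0], [0, 0, 0]], xyz=[[2, -5, 0], [4, -10, 0], [6, -15, 0], [8, -20, 2], [10, -25, 4], [12, -30, 7], [13.8, -34.3, 10], [13.8, -34.3, 13]], jaw=[0, 0, 0, 0, 0, 0, 0, 0])

```text
time_s: 2.1
eef_pos: [0.3925, 0.2225, 0.1188]
eef_rot: [-0.0, 0.979, 0.202, -0.0]
wrist_force: [0.7, -0.2, -0.2]
opening: -0.003
grasp_force: 0.0
```

```bash
python3 - <<'E'
from h import *
import cv2
to([.393,.222,.05]);c=ctrl.calibration("wrist");im=ctrl.camera("wrist")
# predicted pixel of the button top in the wrist fisheye
K=c["camera_matrix"];T=c["world_from_camera"]
p=T[:3,:3].T@(np.array([.393,.222,.022])-T[:3,3]);p=p*[1,-1,-1]
print("pred",cv2.fisheye.projectPoints(p.reshape(1,1,3),np.zeros(3),np.zeros(3),K,np.zeros(4))[0].ravel())
cv2.imwrite("pics/w1.png",im[:,:,::-1])
E
```

```text
t 2.1 pos [0.3925 0.2225 0.1188] tilt 0.03 tool cm [0.02 0.07 6.88]
pred [254.91014365 200.28519993]
```

View pics/w1.png

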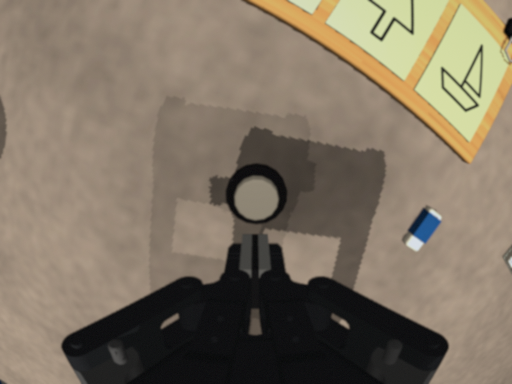

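The wrist view shows the button top at (257,199), where (255,200) was predicted, so we're centred over it. I'm pressing gently.

Request:
send_rows(dr=[[0, 0, 0], [0, 0, 0], [0, 0, 0], [0, 0, 0], [0, 0, 0], [0, 0, 0], [0, 0, 0], [0, 0, 0]], xyz=[[0, 0, 2], [0, 0, 4.5], [0, 0, 6.5], [0, 0, 7.2], [0, 0, 7.6], [0, 0, 7.9], [0, 0, 8.1], [0, 0, 8.2]], jaw=[0, 0, 0, 0, 0, 0, 0, 0])

```text
time_s: 3.15
eef_pos: [0.3939, 0.2198, 0.0384]
eef_rot: [0.0, 0.98, 0.2, 0.001]
wrist_force: [0.0, -0.4, 2.6]
opening: 0.001
grasp_force: 1.0
```

Request:
send_rows(dr=[[0, 0, 0], [0, 0, 0], [0, 0, 0], [0, 0, 0], [0, 0, 0], [0, 0, 0], [0, 0, 0], [0, 0, 0]], xyz=[[0, 0, 0.1], [0, 0, 0.2], [0, 0, 0.3], [0, 0, 0.3], [0, 0, 0.3], [0, 0, 0.3], [0, 0, 0.3], [0, 0, 0.3]], jaw=[0, 0, 0, 0, 0, 0, 0, 0])

```text
time_s: 4.15
eef_pos: [0.3936, 0.2199, 0.0351]
eef_rot: [-0.0, 0.98, 0.2, 0.0]
wrist_force: [2.6, -0.9, 4.0]
opening: 0.004
grasp_force: 1.8
```

The tips are at z 16 mm with 4 N of force, so the button is fully pressed. Next I lift and head for the yellow jar.

Request:
send_rows(dr=[[0, 0, 0], [0, 0, 0], [0, 0, 0], [0, 0, 0], [0, 0, 0], [0, 0, 0], [0, 0, 0], [0, 0, 0]], xyz=[[0, 0, -1], [0, 0, -4], [0, 0, -8], [0, 0, -13], [0, 0, -17], [0, 0, -20], [-1, 2, -20], [-4, 6, -20]], jaw=[0, 0, 0, 0, 0, 0, 0, 0])

```text
time_s: 5.15
eef_pos: [0.379, 0.149, 0.2351]
eef_rot: [-0.0, 0.979, 0.202, -0.001]
wrist_force: [1.0, -0.7, 0.3]
opening: -0.001
grasp_force: 0.0
```

```bash
python3 -c "
from h import *
to([.440,-.279,.20])"
```

```text
t 5.15 pos [0.379  0.149  0.2351] tilt 0.09 tool cm [-11.29  41.73   3.49]
```

Request:
send_rows(dr=[[0, 0, 0], [0, 0, 0], [0, 0, 0], [0, 0, 0], [0, 0, 0], [0, 0, 0], [0, 0, 0], [0, 0, 0]], xyz=[[-1.5, 6, 0], [-3, 12, 0], [-5, 18, 0], [-6.5, 24, 0], [-8, 30, 0], [-9.5, 35, 0], [-11, 40, 1], [-11.3, 41.7, 3.5]], jaw=[0, 0, 0, 0, 0, 0, 0, 0])

```text
time_s: 6.15
eef_pos: [0.4392, -0.2816, 0.2002]
eef_rot: [0.0, 0.98, 0.199, 0.0]
wrist_force: [1.2, 0.9, -0.5]
opening: 0.001
grasp_force: 0.0
```

```bash
python3 - <<'E'
from h import *
import cv2
to([.440,-.279,.113]);c=ctrl.calibration("wrist");im=ctrl.camera("wrist")
K=c["camera_matrix"];T=c["world_from_camera"]
p=T[:3,:3].T@(np.array([.440,-.279,.063])-T[:3,3]);p=p*[1,-1,-1]
print("pred",cv2.fisheye.projectPoints(p.reshape(1,1,3),np.zeros(3),np.zeros(3),K,np.zeros(4))[0].ravel())
cv2.imwrite("pics/w2.png",im[:,:,::-1])
E
```

```text
t 6.15 pos [ 0.4392 -0.2816  0.2002] tilt 0.02 tool cm [ 0.17 -0.21  8.72]
pred [251.77515329 183.68764608]
```

View pics/w2.png

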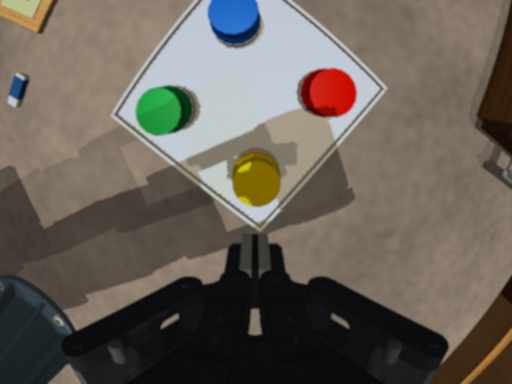

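The cap centre is at (257,181) against a predicted (252,184), about 5 mm off. I'll take a small correction (image up is tool x, image right is tool y) and descend to hold.

Request:
send_rows(dr=[[0, 0, 0], [0, 0, 0], [0, 0, 0], [0, 0, 0], [0, 0, 0], [0, 0, 0], [0, 0, 0], [0, 0, 0]], xyz=[[0.3, 0.1, 1], [0.3, 0.1, 3], [0.3, 0.1, 5], [0.3, 0.1, 6.5], [0.3, 0.1, 7.7], [0.3, 0.1, 8.4], [0.3, 0.1, 8.7], [0.3, 0.1, 8.7]], jaw=[0, 0, 0, 0, 0, 0, 0, 0])

```text
time_s: 7.2
eef_pos: [0.4428, -0.2789, 0.1131]
eef_rot: [0.0, 0.98, 0.2, 0.0]
wrist_force: [-0.1, -0.3, -0.0]
opening: -0.001
grasp_force: 0.0
```

Request:
send_rows(dr=[[0, 0, 0], [0, 0, 0], [0, 0, 0], [0, 0, 0], [0, 0, 0], [0, 0, 0], [0, 0, 0], [0, 0, 0]], xyz=[[0, 0, 0], [0, 0, 0], [0, 0, 0], [0, 0, 0], [0, 0, 0], [0, 0, 0], [0, 0, 0], [0, 0, 0]], jaw=[0, 0, 0, 0, 0, 0, 0, 0])

```text
time_s: 8.2
eef_pos: [0.4427, -0.2788, 0.113]
eef_rot: [0.0, 0.98, 0.2, 0.0]
wrist_force: [-0.1, 0.2, 0.3]
opening: 0.002
grasp_force: 0.0
```

Request:
send_rows(dr=[[0, 0, 0], [0, 0, 0], [0, 0, 0], [0, 0, 0], [0, 0, 0], [0, 0, 0], [0, 0, 0], [0, 0, 0]], xyz=[[0, 0, 0], [0, 0, 0], [0, 0, 0], [0, 0, 0], [0, 0, 0], [0, 0, 0], [0, 0, 0], [0, 0, 0]], jaw=[0, 0, 0, 0, 0, 0, 0, 0])

```text
time_s: 9.2
eef_pos: [0.4427, -0.2788, 0.113]
eef_rot: [-0.0, 0.98, 0.2, -0.0]
wrist_force: [0.5, 0.3, 0.4]
opening: 0.004
grasp_force: 0.0
```

```bash
python3 - <<'E'
from h import *
import cv2
to([.602,.275,.25]);im=ctrl.camera("wrist")
cv2.imwrite("pics/w3.png",im[:,:,::-1])
E
```

```text
t 9.2 pos [ 0.4427 -0.2788  0.113 ] tilt 0.0 tool cm [ 36.36 -44.7  -13.7 ]
```

View pics/w3.png

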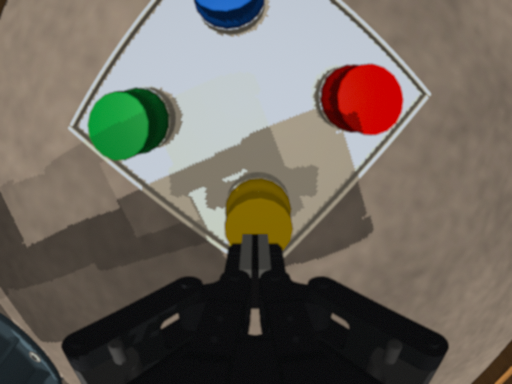

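The tips are centred over the yellow cap (cap centre column about 258, tips at 256) and the two-second hold is done. I'll hold slightly longer, then rise and travel high.

Request:
send_rows(dr=[[0, 0, 0], [0, 0, 0], [0, 0, 0], [0, 0, 0], [0, 0, 0], [0, 0, 0], [0, 0, 0], [0, 0, 0]], xyz=[[0, 0, 0], [0, 0, 0], [0, 0, -2], [0, 0, -6], [0, 0, -10], [0, 0, -13.5], [2, -3, -14], [6, -7, -14]], jaw=[0, 0, 0, 0, 0, 0, 0, 0])

```text
time_s: 10.25
eef_pos: [0.4707, -0.1913, 0.2541]
eef_rot: [0.001, 0.98, 0.198, 0.001]
wrist_force: [0.6, 0.1, -0.6]
opening: -0.0
grasp_force: 0.0
```

Request:
send_rows(dr=[[0, 0, 0], [0, 0, 0], [0, 0, 0], [0, 0, 0], [0, 0, 0], [0, 0, 0], [0, 0, 0], [0, 0, 0]], xyz=[[4, -5, 0], [8, -10, 0], [12, -15, 0], [16, -20, 0], [20, -25, 0], [24, -30, 0], [28, -35, 0], [30.4, -37.7, 0]], jaw=[0, 0, 0, 0, 0, 0, 0, 0])

```text
time_s: 11.25
eef_pos: [0.6024, 0.2779, 0.2528]
eef_rot: [-0.0, 0.98, 0.201, 0.0]
wrist_force: [-0.2, -0.8, 0.5]
opening: 0.001
grasp_force: 0.0
```

```bash
python3 - <<'E'
from h import *
import cv2
to([.602,.275,.063]);c=ctrl.calibration("wrist");im=ctrl.camera("wrist")
K=c["camera_matrix"];T=c["world_from_camera"]
p=T[:3,:3].T@(np.array([.602,.275,.014])-T[:3,3]);p=p*[1,-1,-1]
print("pred",cv2.fisheye.projectPoints(p.reshape(1,1,3),np.zeros(3),np.zeros(3),K,np.zeros(4))[0].ravel())
cv2.imwrite("pics/w4.png",im[:,:,::-1])
E
```

```text
t 11.25 pos [0.6024 0.2779 0.2528] tilt 0.01 tool cm [-0.15  0.25 18.98]
pred [256.35005339 162.55187438]
```

View pics/w4.png

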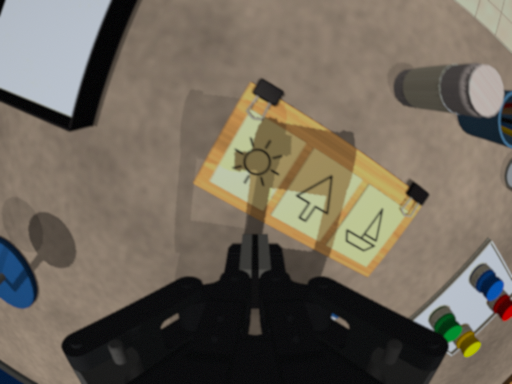

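The sun sketch centre is at (257,161), where (256,163) was predicted. I'm descending straight down.

Request:
send_rows(dr=[[0, 0, 0], [0, 0, 0], [0, 0, 0], [0, 0, 0], [0, 0, 0], [0, 0, 0], [0, 0, 0], [0, 0, 0]], xyz=[[0, 0.2, 2], [0, 0.2, 6], [0, 0.2, 10], [0, 0.2, 13], [0, 0.2, 15.5], [0, 0.2, 17.5], [0, 0.2, 18.5], [0, 0.2, 18.9]], jaw=[0, 0, 0, 0, 0, 0, 0, 0])

```text
time_s: 12.3
eef_pos: [0.6031, 0.2729, 0.0636]
eef_rot: [0.0, 0.98, 0.2, -0.0]
wrist_force: [-0.3, -0.4, 0.6]
opening: -0.002
grasp_force: 0.0
```

Request:
send_rows(dr=[[0, 0, 0], [0, 0, 0], [0, 0, 0], [0, 0, 0], [0, 0, 0], [0, 0, 0], [0, 0, 0], [0, 0, 0]], xyz=[[0, 0, 0], [0, 0, 0], [0, 0, 0], [0, 0, 0], [0, 0, 0], [0, 0, 0], [0, 0, 0], [0, 0, 0]], jaw=[0, 0, 0, 0, 0, 0, 0, 0])

```text
time_s: 13.3
eef_pos: [0.6031, 0.2733, 0.064]
eef_rot: [-0.0, 0.98, 0.2, -0.0]
wrist_force: [0.2, 0.3, -0.0]
opening: -0.002
grasp_force: 0.0
```

Request:
send_rows(dr=[[0, 0, 0], [0, 0, 0], [0, 0, 0], [0, 0, 0], [0, 0, 0], [0, 0, 0], [0, 0, 0], [0, 0, 0]], xyz=[[0, 0, 0], [0, 0, 0], [0, 0, 0], [0, 0, 0], [0, 0, 0], [0, 0, 0], [0, 0, 0], [0, 0, 0]], jaw=[0, 0, 0, 0, 0, 0, 0, 0])

```text
time_s: 14.3
eef_pos: [0.6032, 0.2733, 0.064]
eef_rot: [0.0, 0.98, 0.2, 0.0]
wrist_force: [-0.5, 0.2, 0.2]
opening: -0.001
grasp_force: 0.0
```

```bash
python3 -c "
from h import *
to([.602,.275,.063]);print(ctrl.hand_in())"
```

```text
t 14.3 pos [0.6032 0.2733 0.064 ] tilt 0.0 tool cm [-0.04 -0.2   0.1 ]
the job is handed in; nothing more can be done
None
```

I pressed the call button fully and released it, pointed at the yellow jar's cap from about 3 cm for over two seconds, and handed the job in at 14.3 s still pointing at the sun card from about 3 cm; the hand-in gave no verdict.

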